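# Slide a shelf board home in its frame and clip it

## Task

Push the loose chipboard shelf board along the rails of the steel shelf frame with your fingertip until it drops fully home, lying flat and level with the beam tops all round. Then push the orange turn clip around with a fingertip until it lies square across the board's edge, so that the board cannot lift out. Push gently, do not grip or lift the board or the clip, and leave everything else on the bench alone.

Things in the scene. Friction and masses are not known exactly. Their poses are not given: they have to be found in the camera images.
- frame: Low steel shelf frame fixed on the bench: 4 posts, 2 side beams (the rails, along its x), 2 end beams. Origin on the bench under its centre; +x: the way the board slides home, away from the robot; +y: left. Beam tops 130 mm above the bench, rounded, 4 mm thick; centre lines at x +-175, y +-105 mm. Ledges inside the beams, 12 mm below their tops, carry the board. Only the clip stands above the beams.
- seat_tail (a point): fixed point of the frame where the middle of the board's tail edge (top) must come to lie: x -170, y 0, z 130 mm in the frame's frame, just inside the near end beam. Room for the board is 346 x 206 mm, so when home it has 3 mm of play to every side.
- board: Loose chipboard shelf board 340 x 200 x 12 mm, 0.35 to 0.75 kg. Origin: centre of its underside, x towards its leading end. That end lies down on the ledges between the side beams; the tail is propped on the near end beam, hanging out 50 to 110 mm short of home, tilted 2 to 3 degrees. A few newtons slide it; when its tail edge passes the near end beam it drops 12 mm, its top then level with the beam tops.
- board_tail (a point): middle of the board's tail edge (the end facing the robot), on its top face: x -170, y 0, z +12 mm in the board's frame. The 12 mm high end face below it is where to push; its lower edge is 1.5 to 6 mm above the beam tops at the start and comes down to their level as the tail reaches the beam. Pushed off its middle, the board may swing some mm sideways.
- clip_pivot (a point): vertical pivot of the orange turn clip, at the height of the beam tops: x -120, y +119 mm in the frame's frame, on a bracket outside the left side beam. The clip is a flat arm 14 mm wide reaching 50 mm from the pivot, underside 2 mm and top 6 mm above the beam tops: it passes over the board only once the board has dropped home.
- clip (a joint): angle of the clip, rad, counter-clockwise from above positive. 0: arm points along the beam to the frame's -x; 1.57: to the frame's -y, square across the board's edge. Starts between -0.6 and -0.1 (turned outward), stops at -0.9 and 1.62, stays where it is left; about 1 N at the rib turns it.
- clip_tip (a point): top of the clip's finger rib near its outer end, 48 mm from the pivot. The rib is 4 mm thick and stands along the middle of the arm, 15 to 49 mm from the pivot, from 6 to 21 mm above the beam tops: push it from the side.
- jar: glass screw jar with a red lid, 60 mm across, 75 mm high, on the bench under the shelf frame; bystander, not to be moved. Origin: centre of its underside
- spray_can: spray can, 52 mm across, 150 mm high, standing on the bench right of the frame; bystander, not to be moved. Origin: centre of its underside
- tape: roll of grey tape lying flat, 90 mm across, 25 mm high, left of the frame; bystander, not to be moved. Origin: centre of its underside
- screwdriver: screwdriver with a red handle, 200 mm long, lying on the bench in front of the frame, to the right; bystander, not to be moved. Origin: middle of the handle-to-tip line, underside
- glue: white glue bottle, 56 mm across, 140 mm high, standing on the left of the bench; bystander, not to be moved. Origin: centre of its underside
- hammer: hammer, 280 mm long, lying on the right of the bench; bystander, not to be moved. Origin: middle of the handle-to-tip line, underside
- screw_bin: small open green bin, 130 x 100 x 60 mm, on the left of the bench; bystander, not to be moved. Origin: centre of its underside

How it is judged:
On the way, in this order (a step that is already met when the one before it is completed fails the run):
1. the board has dropped home in the frame, flat and level with the beam tops (z of board_tail in the frame of frame between 0.126 and 0.133 m and z of board in the frame of frame between 0.114 and 0.121 m and angle between board's own z axis and vertical below 0.02 rad and x of board_tail in the frame of frame between -0.1755 and -0.1645 m and y of board_tail in the frame of frame between -0.006 and 0.006 m), for 0.2 s.
2. the clip is turned across the board's edge (all of step 1 and value of joint clip above 1.3 rad), for 0.2 s.
At the end, for the whole second after the job is handed in: The board lies in the frame tilted less than 0.02 rad, its middle and tail within -4 to +3 mm of their home height (top level with the beam tops), its tail within 5.5 mm along and 6 mm across of its seat, the clip is turned past 1.3 rad over its edge, and both are at rest (all of step 2 and linear speed of board below 0.01 m/s and velocity of joint clip below 0.05 rad/s); the robot touches nothing.
It fails at once if the board is lifted: its middle rises more than 32 mm above its home height, or its tail more than 45 mm above the beam tops (z of board in the frame of frame above 0.15 m or z of board_tail in the frame of frame above 0.175 m).
It fails at once if the board or the clip is gripped or pushed harder than 40 N (contact force between the fingers and board above 40 N or contact force between the fingers and clip above 40 N).
It fails at once if a bystander is moved by more than 30 mm (distance of any of jar, spray_can, tape, screwdriver, glue, hammer, screw_bin from where it was at the start of the episode above 0.03 m).
It also fails if it takes over 48 s, if anything falls off the work surface, if the arm or the gripper's body presses on something with over 40 N, if the wrist force passes 120 N, or if a joint passes its speed limit or range.

## Robot

A 6-joint arm with a two-finger parallel gripper is mounted at the origin on the work surface. World frame = base frame: x ahead of the robot, y to its left, z up, the work surface at z = 0. Lengths are in m, angles in rad, forces in N, time in s.
With the tool pointing down it reaches from about 0.25 to 0.725 m from the base axis. Payload 4 kg.
Tool frame: the origin (TCP) lies midway between the tips of the shut fingers; the grasp point (between the pads) lies 19 mm behind it (bot.grip_point_offset is the distance from the TCP to the grasp point, in m); z points along the fingers, y is the line along which they close (so a half turn about z gives the same grasp; the last joint's range is limited). The gripper opens to 85 mm and grips with 20 to 120 N. Pads are 22 mm wide; open, the fingers measure 114 mm over their backs; the gripper's body (76 mm by 85 mm) begins 54 mm behind the grasp point. The pads swing forward as they close: fully open they stand 13 mm farther back than shut.
Start: joints at [-1.289, 0.241, 0.005, 1.335, 0, 1.571], TCP at [0.139, -0.48, 0.231] pointing down, gripper open.
Joint ranges: [-2.72, 2.72], [-1.05, 1.87], [-1.09, 1.28], [-1.99, 2.15], [-1.42, 1.44], [-3.14, 3.14]. Speed limits (rad/s): [2.79, 2.79, 3.14, 3.14, 3.14, 3.14].

## Interface

Orientations are given as a unit quaternion [x, y, z, w].
In Python, from workcell import bot gives the robot as it stands.
- The arm moves only by the tool step_arm, never from a script. Its argument "targets" is text: rows parted by semicolons, each of 7 numbers parted by spaces: the opening, from -1 (shut) to 1 (fully open), so that 0 is half open, then the shift along the world's x, y, z normalised to -1 to 1, where 1 is 0.5 m, then the turn, a rotation vector about the world's x, y, z normalised to -1 to 1, where 1 is pi/4 rad. In form: gripper x y z wx wy wz; .... A call has 1 to 10 rows; each row is the pose to reach, as a shift and turn from the pose commanded when the call began; what a row does not reach only later rows make up. A row lasts 1/12 s, in which the tool goes at most 41.7 mm and 7.16 degrees, less where a joint would pass 70% of its speed; a pose out of reach is approached as far as the arm can. A call with a number of a shift or a turn outside -1 to 1 is refused whole. A call with a gripper value outside its range is refused whole. The fingers move at their own pace and stop on an object; the grip force is fixed at half the most. Time passes only in rows, so rows that repeat a pose let the fingers close. It gives the time, the measured TCP pose, the force, the opening and the grip force at its end, in the units of the state.
- bot.get_obs(): the state, without advancing time (a new reading comes with each control period).
- bot.camera(name): name is "scene" or "top" or "wrist"; returns the picture (480x640x3 uint8, red, green, blue); there is no depth.
- bot.camera_info(name): a dict with "vertical_fov" (degrees; the focal length in pixels is half the picture's height over the tangent of half this angle, whatever the lens; pixels are square), "cx", "cy" (the principal point, pixels), "pose" (4x4, takes a point from camera to world coordinates). Camera axes: x right, y up, looking along -z (the intrinsics and any distortion apply to the point x, -y, -z); pixel columns grow to the right and rows downward; lengths in m; the calibration is good to about 2 mm. The wrist camera is an equidistant fisheye: a pixel r from the principal point sees the ray r / f radians off the axis. A picture is of the moment at which its call begins: read the wrist's pose just before it. camera_info takes no time and is no camera call; for the wrist camera it gives the pose at the moment of the call.
- bot.job_done(): hands the job in; it is judged then, once.
The state is a dict: "clock": time; "joint_pos": joint angles; "joint_vel": joint speeds; "tau": joint torques, N m; "eef_pos": TCP position; "tool_rot": TCP orientation; "ft_force": force on the tool from outside, world axes, zero at the start; "ft_torque": the same for the moment, N m; "grip_width": finger opening in m; "grasp_force": force on a finger pad.
Only numpy, scipy, OpenCV 4.12 (cv2) and the standard library are available. Lean on these libraries where they do the work, as an engineer would, in place of code of your own. Each camera call takes 0.05 s, during which the arm holds its last target. There are 200 camera calls.

## Working session

There is one attempt and no reset: what is moved stays moved. The work goes in short steps, Python scripts to look and compute and a tool call to move; the robot and the scene stay as the last step left them, time stands still between calls to the robot, and variables do not carry over. Pictures are saved under pics/ and viewed, at most 10 in all, crops included, and the job is handed in when it is done.

Besides the shell and the picture viewer there is one more tool, called after "Emit:" as a command line: name --argument value ..., lists and objects as JSON in quotes. step_arm: Moves the arm, as the interface text tells. Scaled input: -1 to 1 covers 0.5 m each way for a shift and pi/4 rad each way for a turn. Its arguments: {"type":"object","properties":{"targets":{"type":"string"}},"required":["targets"]}

```bash
mkdir -p pics
python3 - <<'E'
from workcell import bot
import cv2
for n in("top","scene"):
    i=bot.camera_info(n); print(n,i)
    cv2.imwrite(f"pics/{n}0.png",bot.camera(n)[:,:,::-1])
print(bot.get_obs())
E
```

```text
top {'vertical_fov': 57.43587974705583, 'cx': 318.8415238368227, 'cy': 244.5151536275138, 'pose': array([[ 0.01298944,  0.99818077, -0.05887634,  0.51649076],
       [-0.9999038 ,  0.01325323,  0.00409208, -0.0168801 ],
       [ 0.00486493,  0.05881752,  0.9982569 ,  1.19123788],
       [ 0.        ,  0.        ,  0.        ,  1.        ]])}
scene {'vertical_fov': 55.87589040937756, 'cx': 320.3729619358516, 'cy': 242.89434211433797, 'pose': array([[-0.62707399, -0.54372963,  0.55779593,  1.16226278],
       [ 0.77888059, -0.42746132,  0.45893555,  0.481856  ],
       [-0.01110067,  0.72224297,  0.69155034,  0.86185514],
       [ 0.        ,  0.        ,  0.        ,  1.        ]])}
{'clock': 0.1, 'joint_pos': array([-1.28899873e+00,  2.41322879e-01,  3.89235162e-03,  1.33521529e+00,
        7.06287670e-06,  1.57078746e+00]), 'joint_vel': array([ 0.0007116 , -0.00104476,  0.00348017,  0.00081796,  0.00094757,
        0.00094067]), 'tau': array([-1.81553169e-04, -3.73137867e+01,  2.53009701e+01,  1.08454633e-02,
        8.22517359e-05,  2.16032436e-05]), 'eef_pos': array([ 0.138889  , -0.47974443,  0.23052211]), 'tool_rot': array([ 9.90089130e-01,  1.40437389e-01, -1.26364289e-04, -9.16077557e-04]), 'ft_force': array([-0.06517704,  0.02921479,  0.27981408]), 'ft_torque': array([-0.0402103 , -0.04199716, -0.02231057]), 'grasp_force': 0.0, 'grip_width': 0.08531832346127051}
```

View pics/top0.png

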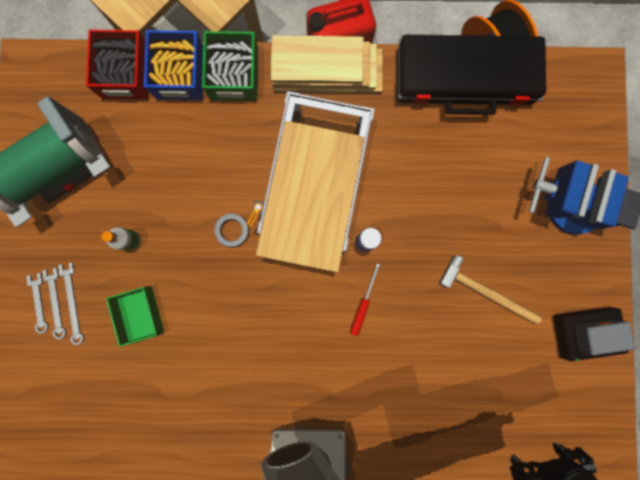

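View pics/scene0.png

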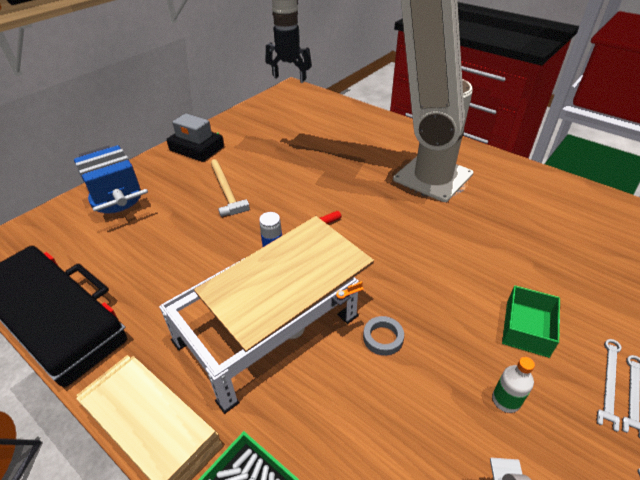

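```bash
cat > h.py <<'E'
import numpy as np,cv2
from workcell import bot
def ray(n,u,v):
    i=bot.camera_info(n); f=240/np.tan(np.radians(i["vertical_fov"]/2)); P=i["pose"]
    return P[:3,3],P[:3,:3]@np.array([(u-i["cx"])/f,-(v-i["cy"])/f,-1])
def at(n,u,v,z):
    o,d=ray(n,u,v); return o+d*(z-o[2])/d[2]
def proj(n,p):
    i=bot.camera_info(n); f=240/np.tan(np.radians(i["vertical_fov"]/2)); P=i["pose"]
    c=P[:3,:3].T@(np.array(p)-P[:3,3]); return i["cx"]-f*c[0]/c[2], i["cy"]+f*c[1]/c[2]
E
python3 - <<'E'
import cv2
a=cv2.imread("pics/top0.png")[85:285,235:395]
b=cv2.imread("pics/scene0.png")[205:415,155:385]
a=cv2.resize(a,None,fx=3,fy=3,interpolation=cv2.INTER_CUBIC)
cv2.imwrite("pics/topc.png",a)
E
```

```text
(no output)
```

View pics/topc.png

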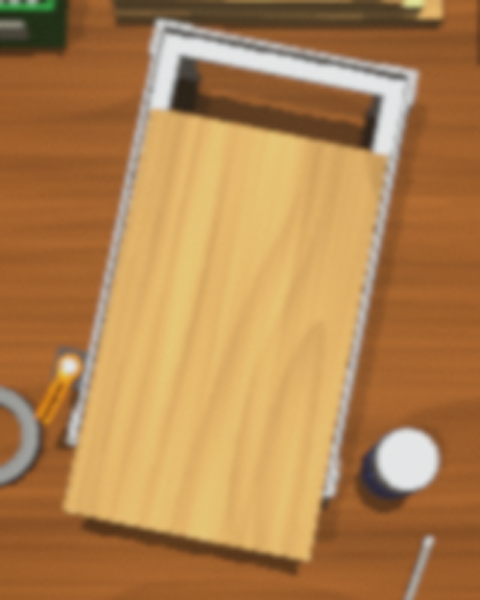

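Run:
```python
from h import *
g=lambda x,y,z: at("top",235+x/3,85+y/3,z)
P={}
for k,x,y,z in [("TL",65,511,.146),("TR",310,561,.146),("LL",151,110,.131),("LR",388,156,.131),("FL",155,20,.13),("FR",417,72,.13),("NLpost",72,440,.13),("NRpost",332,495,.13),("piv",68,367,.136),("tip",43,418,.15)]:
    P[k]=g(x,y,z); print(k,P[k].round(4))
d=lambda a,b:np.linalg.norm(P[a]-P[b])
print(d("TL","TR"),d("LL","LR"),d("TL","LL"),d("TR","LR"),d("FL","FR"),d("FL","NLpost"),d("FR","NRpost"),d("piv","tip"))
for a,b in[("TL","LL"),("TR","LR"),("NLpost","FL"),("NRpost","FR"),("FR","FL"),("TR","TL"),("tip","piv")]:
    v=P[b]-P[a]; print(a,b,np.degrees(np.arctan2(v[1],v[0])))
# jar/can tops
print("can",at("top",370,237,.15),"tape",at("top",232,230,.025))
```

```text
TL [0.5503 0.1268 0.146 ]
TR [ 0.5132 -0.0684  0.146 ]
LL [0.8812 0.0653 0.131 ]
LR [ 0.8456 -0.1298  0.131 ]
FL [0.9572 0.0634 0.13  ]
FR [ 0.9166 -0.1533  0.13  ]
NLpost [0.6084 0.1245 0.13  ]
NRpost [ 0.5666 -0.0865  0.13  ]
piv [0.667  0.1282 0.136 ]
tip [0.6239 0.1453 0.15  ]
0.19873316069097316 0.1982558127203678 0.33685555512945464 0.3383527768799529 0.2204499138133542 0.354149070122053 0.35634741700276235 0.04842218191078005
TL LL -10.530484104994484
TR LR -10.449688077923872
NLpost FL -9.945208394311624
NRpost FR -10.80795067201756
FR FL 79.38702824982006
TR TL 79.22715974912553
tip piv -21.61556887981402
can [ 0.59747469 -0.1429157   0.15      ] tape [0.62101101 0.21066332 0.025     ]
```

Emit:
step_arm --targets "-1 0.66 1 0 0 0 -0.59;-1 0.66 1 0 0 0 -0.59;-1 0.66 1 0 0 0 -0.59;-1 0.66 1 0 0 0 -0.59;-1 0.66 1 0 0 0 -0.59;-1 0.66 1 0 0 0 -0.59;-1 0.66 1 0 0 0 -0.59;-1 0.66 1 0 0 0 -0.59;-1 0.66 1 0 0 0 -0.59;-1 0.66 1 0 0 0 -0.59"

```text
clock: 0.93
eef_pos: [0.3613, -0.1425, 0.2312]
tool_rot: [0.996, -0.091, -0.0, 0.0]
ft_force: [1.3, -0.7, 0.7]
grip_width: -0.0002
grasp_force: 0.0
```

Emit:
step_arm --targets "-1 0.22 0.34 0 0 0 0;-1 0.22 0.34 0 0 0 0;-1 0.22 0.34 0 0 0 0;-1 0.22 0.34 0 0 0 0;-1 0.22 0.34 0 0 0 0;-1 0.22 0.34 0 0 0 0;-1 0.22 0.34 -0.1 0 0 0;-1 0.22 0.34 -0.18 0 0 0;-1 0.22 0.34 -0.18 0 0 0;-1 0.22 0.34 -0.18 0 0 0"

```text
clock: 1.77
eef_pos: [0.4579, -0.0529, 0.15]
tool_rot: [0.998, -0.067, -0.002, -0.015]
ft_force: [-0.7, 0.2, -0.1]
grip_width: -0.0001
grasp_force: 0.0
```

Run:
```python
from h import *
o=bot.get_obs();print(o["eef_pos"],o["tool_rot"],o["ft_force"])
cv2.imwrite("pics/w1.png",bot.camera("wrist")[:,:,::-1])
a=bot.camera("scene")[:,:,::-1][200:330,250:400]
cv2.imwrite("pics/s1.png",cv2.resize(a,None,fx=4,fy=4,interpolation=cv2.INTER_CUBIC))
```

```text
[ 0.45787083 -0.0528788   0.1499736 ] [ 0.99763493 -0.06698638 -0.00160298 -0.01532322] [-0.70874622  0.15910531 -0.09424859]
```

View pics/w1.png

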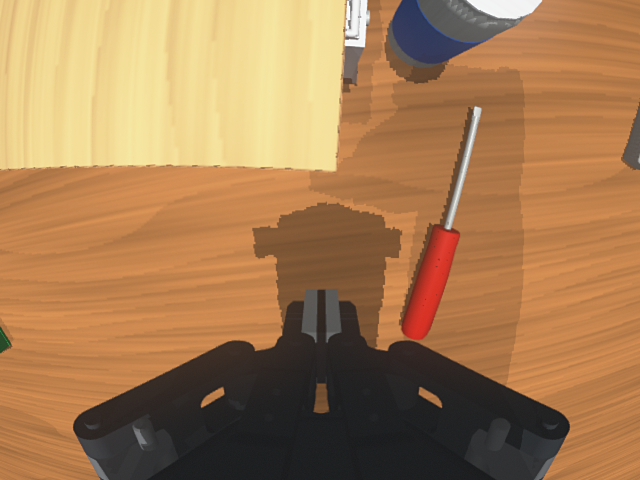

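View pics/s1.png

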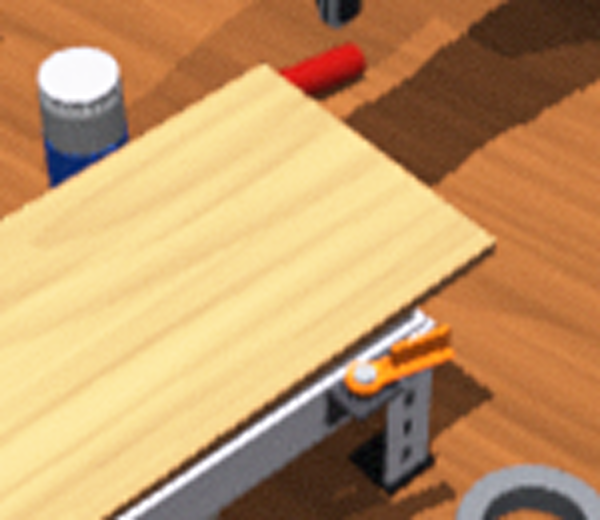

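Emit:
step_arm --targets "-1 0 0 0 0 0 0;-1 0 0 0 0 0 0;-1 0 0 0 0 0 0"

```text
clock: 2.12
eef_pos: [0.4608, -0.0525, 0.1537]
tool_rot: [0.998, -0.066, 0.002, -0.015]
ft_force: [0.2, 0.1, 0.2]
grip_width: -0.0003
grasp_force: 0.0
```

Run:
```python
from h import *
o=bot.get_obs();print(o["eef_pos"],o["tool_rot"],o["ft_force"],o["joint_pos"],o["joint_vel"],o["tau"])
```

```text
[ 0.46081413 -0.05254369  0.15368233] [ 0.99768859 -0.06620562  0.00183423 -0.01519642] [0.2004784  0.06632917 0.24085641] [-0.13353702  0.21957335 -0.2323217   1.11728369  0.03057188  3.14060408] [ 0.00294645  0.00122736 -0.00055842 -0.00314156  0.00158974  0.00223386] [-4.05610492e-02 -3.41360021e+01  2.32896084e+01  1.63704436e-02
  9.58260661e-02  2.85263150e-05]
```

```bash
cat >> h.py <<'E'
from scipy.spatial.transform import Rotation as R
def go(p,yaw):
    o=bot.get_obs(); t=R.from_euler('z',yaw)*R.from_euler('x',np.pi)
    print("shift",((np.array(p)-o["eef_pos"])/.5).round(4),"turn",((t*R.from_quat(o["tool_rot"]).inv()).as_rotvec()/(np.pi/4)).round(3))
E
python3 -c "
from h import *
go([.488,.037,.165],1.389)"
```

```text
shift [0.0544 0.1791 0.0226] turn [-0.036 -0.023  1.937]
```

Emit:
step_arm --targets "-1 0.05 0.18 0.02 -0.02 -0.01 0.97;-1 0.05 0.18 0.02 -0.02 -0.01 0.97;-1 0.05 0.18 0.02 -0.02 -0.01 0.97;-1 0.05 0.18 0.02 -0.02 -0.01 0.97;-1 0.05 0.18 0.02 -0.02 -0.01 0.97;-1 0.05 0.18 0.02 -0.02 -0.01 0.97;-1 0.05 0.18 0.02 -0.02 -0.01 0.97"

```text
clock: 2.7
eef_pos: [0.4857, 0.0382, 0.1634]
tool_rot: [0.95, 0.311, 0.0, -0.007]
ft_force: [0.1, -0.3, 0.2]
grip_width: 0.0002
grasp_force: 0.0
```

```bash
python3 -c "
from h import *
go([.488,.037,.165],1.389)"
```

```text
shift [ 0.0047 -0.0025  0.0031] turn [-0.014 -0.011  0.962]
```

Emit:
step_arm --targets "-1 0 0 0 -0.015 -0.01 0.96;-1 0 0 0 -0.015 -0.01 0.96;-1 0 0 0 -0.015 -0.01 0.96;-1 0 0 0 -0.015 -0.01 0.96;-1 0 0 -0.02 -0.015 -0.01 0.96;-1 0 0 -0.04 -0.015 -0.01 0.96;-1 0 0 -0.053 -0.015 -0.01 0.96;-1 0 0 -0.053 -0.015 -0.01 0.96;-1 0 0 -0.053 -0.015 -0.01 0.96"

```text
clock: 3.45
eef_pos: [0.4849, 0.0378, 0.1361]
tool_rot: [0.771, 0.637, -0.002, 0.0]
ft_force: [0.1, -0.2, 0.4]
grip_width: 0.0
grasp_force: 0.0
```

```bash
python3 -c "
from h import *
go([.488,.037,.137],1.389)
cv2.imwrite('pics/w2.png',bot.camera('wrist')[:,:,::-1])
a=bot.camera('scene')[:,:,::-1][200:330,250:400]
cv2.imwrite('pics/s2.png',cv2.resize(a,None,fx=4,fy=4,interpolation=cv2.INTER_CUBIC))
"
```

```text
shift [ 0.0061 -0.0016  0.0019] turn [ 0.003 -0.003  0.011]
```

View pics/w2.png

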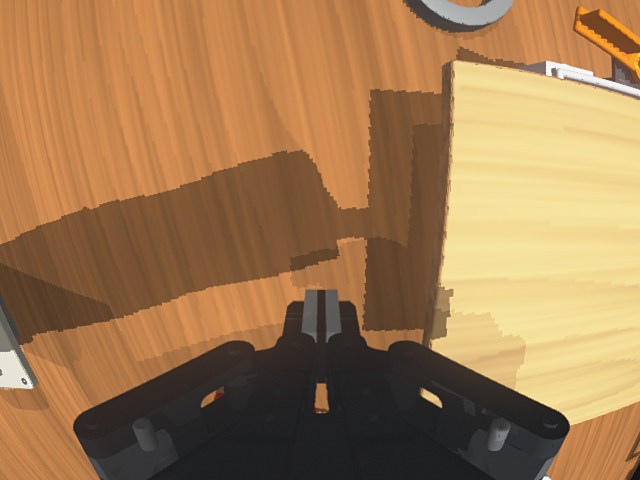

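Emit:
step_arm --targets "-1 0.012 -0.0022 0 0 0 0;-1 0.024 -0.0044 0 0 0 0;-1 0.036 -0.0066 0 0 0 0;-1 0.042 -0.0078 0 0 0 0;-1 0.048 -0.0089 0 0 0 0;-1 0.054 -0.01 0 0 0 0;-1 0.06 -0.0111 0 0 0 0;-1 0.066 -0.0122 0 0 0 0;-1 0.072 -0.0133 0 0 0 0;-1 0.072 -0.0133 0 0 0 0"

```text
clock: 4.38
eef_pos: [0.521, 0.0313, 0.1357]
tool_rot: [0.77, 0.638, -0.002, -0.0]
ft_force: [-0.8, 0.4, 0.1]
grip_width: 0.0001
grasp_force: 0.4
```

Emit:
step_arm --targets "-1 0.006 -0.0011 0 0 0 0;-1 0.012 -0.0022 0 0 0 0;-1 0.018 -0.0033 0 0 0 0;-1 0.024 -0.0044 0 0 0 0;-1 0.03 -0.0055 0 0 0 0;-1 0.036 -0.0066 0 0 0 0;-1 0.042 -0.0078 0 0 0 0;-1 0.048 -0.0089 0 0 0 0;-1 0.054 -0.01 0 0 0 0;-1 0.06 -0.0111 0 0 0 0"

```text
clock: 5.22
eef_pos: [0.5513, 0.0257, 0.1359]
tool_rot: [0.77, 0.638, -0.001, 0.0]
ft_force: [-2.5, 0.1, -0.8]
grip_width: 0.0003
grasp_force: 1.4
```

```bash
python3 -c "
from h import *
print(bot.get_obs()['eef_pos'])
a=bot.camera('wrist')[:,:,::-1]
b=bot.camera('scene')[:,:,::-1][190:320,240:390]
cv2.imwrite('pics/c3.png',cv2.resize(np.hstack([cv2.resize(a,(400,300)),cv2.resize(b,(346,300),interpolation=cv2.INTER_CUBIC)]),None,fx=1,fy=1))
"
```

```text
[0.5513356  0.02565926 0.13589891]
```

View pics/c3.png

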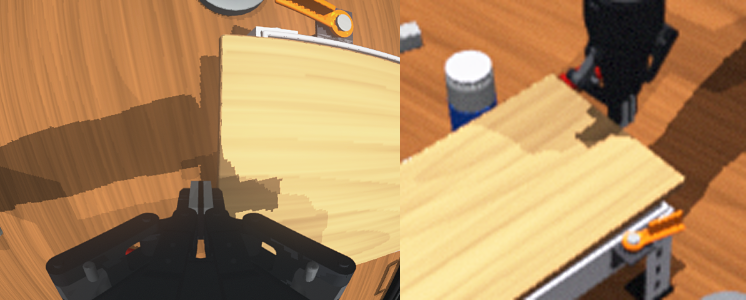

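Emit:
step_arm --targets "-1 0.006 -0.0011 -0.001 0 0 0;-1 0.012 -0.0022 -0.002 0 0 0;-1 0.018 -0.0033 -0.003 0 0 0;-1 0.023 -0.0043 -0.003 0 0 0;-1 0.028 -0.0052 -0.003 0 0 0;-1 0.033 -0.0061 -0.003 0 0 0;-1 0.037 -0.0068 -0.003 0 0 0;-1 0.04 -0.0074 -0.003 0 0 0;-1 0.043 -0.0079 -0.003 0 0 0;-1 0.045 -0.0083 -0.003 0 0 0"

```text
clock: 6.15
eef_pos: [0.5733, 0.0217, 0.1351]
tool_rot: [0.77, 0.638, -0.001, 0.0]
ft_force: [-5.6, 0.4, 3.4]
grip_width: -0.0003
grasp_force: 3.1
```

Emit:
step_arm --targets "-1 0.003 -0.0006 0.001 0 0 0;-1 0.006 -0.0011 0.002 0 0 0;-1 0.009 -0.0017 0.002 0 0 0;-1 0.012 -0.0022 0.002 0 0 0;-1 0.014 -0.0026 0.002 0 0 0;-1 0.016 -0.003 0.002 0 0 0"

```text
clock: 6.65
eef_pos: [0.5812, 0.0203, 0.1358]
tool_rot: [0.77, 0.638, -0.002, -0.0]
ft_force: [-5.7, 2.3, 5.1]
grip_width: -0.0
grasp_force: 3.2
```

```bash
python3 -c "
from h import *
a=bot.camera('wrist')[:,:,::-1]
b=bot.camera('scene')[:,:,::-1][190:320,240:390]
cv2.imwrite('pics/c4.png',np.hstack([cv2.resize(a,(400,300)),cv2.resize(b,(346,300),interpolation=cv2.INTER_CUBIC)]))
"
```

```text
(no output)
```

View pics/c4.png

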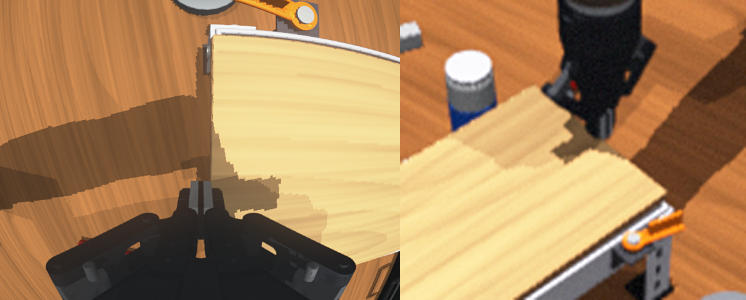

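Emit:
step_arm --targets "-1 0.002 -0.0004 0.001 0 0 0;-1 0.004 -0.0007 0.001 0 0 0;-1 0.006 -0.0011 0.001 0 0 0;-1 0.008 -0.0015 0.001 0 0 0;-1 0.009 -0.0017 0.001 0 0 0"

```text
clock: 7.17
eef_pos: [0.5855, 0.0193, 0.1357]
tool_rot: [0.77, 0.638, -0.002, -0.0]
ft_force: [-5.3, 1.3, 2.3]
grip_width: 0.0002
grasp_force: 2.5
```

Emit:
step_arm --targets "-1 0.002 -0.0004 0 0 0 0;-1 0.004 -0.0007 0 0 0 0;-1 0.006 -0.0011 0 0 0 0"

```text
clock: 7.42
eef_pos: [0.5905, 0.0184, 0.1361]
tool_rot: [0.77, 0.638, -0.001, 0.001]
ft_force: [0.5, -0.3, 0.1]
grip_width: 0.0002
grasp_force: 0.0
```

Emit:
step_arm --targets "-1 0 0 0.06 0 0 0;-1 0 0 0.12 0 0 0;-1 0.097 0.32 0.12 0 0 0;-1 0.097 0.32 0.12 0 0 0;-1 0.097 0.32 0.12 0 0 0;-1 0.097 0.32 0.12 0 0 0;-1 0.097 0.32 0.12 0 0 0;-1 0.097 0.32 0.12 0 0 0;-1 0.097 0.32 0.12 0 0 0;-1 0.097 0.32 0.12 0 0 0"

```text
clock: 8.25
eef_pos: [0.6379, 0.1775, 0.1961]
tool_rot: [0.77, 0.638, -0.001, 0.001]
ft_force: [-0.1, -1.4, 0.4]
grip_width: 0.0002
grasp_force: 0.0
```

```bash
python3 -c "
from h import *
o=bot.get_obs();print(o['eef_pos'],o['tool_rot'],o['ft_force'])
np.save('wp.npy',bot.camera_info('wrist')['pose']);i=bot.camera_info('wrist');print(i['vertical_fov'],i['cx'],i['cy'])
a=bot.camera('wrist')[:,:,::-1];cv2.imwrite('pics/w5.png',a)
b=bot.camera('top')[:,:,::-1];cv2.imwrite('pics/t5.png',b)
b=b[80:270,240:390]
cv2.imwrite('pics/c5.png',np.hstack([cv2.resize(a,(560,420)),cv2.resize(b,(236,420),interpolation=cv2.INTER_CUBIC)[:, :236]]))
"
```

```text
[0.63785865 0.17749225 0.19609607] [ 7.70378995e-01  6.37584448e-01 -1.30690157e-03  7.53042346e-04] [-0.11539533 -1.38634115  0.40077166]
65.70646984690485 320.9543375455042 238.1452772144543
```

View pics/c5.png

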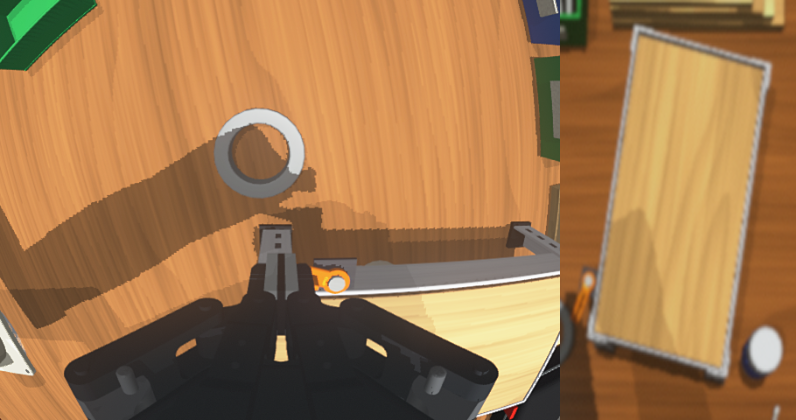

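```bash
python3 -c "
from h import *
P=np.load('wp.npy');f=240/np.tan(np.radians(65.70647/2))
v=np.array([385-320.95,323-238.15]);r=np.linalg.norm(v);t=r/f
d=P[:3,:3]@np.array([np.sin(t)*v[0]/r,-np.sin(t)*v[1]/r,-np.cos(t)])
print(P[:3,3]+d*(.137-P[2,3])/d[2])
ex=np.array([.9832,-.1823]);ey=np.array([.1823,.9832]);pv=np.array([.667,.1275])
for th in [-.7,-.45,-.2,0,.2,.4,.6,.8,1,1.2,1.4,1.52]:
    c,s=np.cos(th),np.sin(th);off=2+11*(abs(c)+abs(s))
    q=.035*np.array([-c,-s])+off*.001*np.array([-s,c])
    w=pv+q[0]*ex+q[1]*ey; print(th,w.round(4),((w-[.6379,.1775])/.5).round(3))
"
```

```text
[0.66945204 0.12723303 0.137     ]
-0.7 [0.6583 0.1657] [ 0.041 -0.024]
-0.45 [0.6487 0.1617] [ 0.022 -0.032]
-0.2 [0.6401 0.1545] [ 0.004 -0.046]
0 [0.635  0.1467] [-0.006 -0.062]
0.2 [0.6318 0.1419] [-0.012 -0.071]
0.4 [0.6293 0.136 ] [-0.017 -0.083]
0.6 [0.628  0.1291] [-0.02  -0.097]
0.8 [0.6283 0.1216] [-0.019 -0.112]
1 [0.6305 0.1138] [-0.015 -0.127]
1.2 [0.6348 0.1063] [-0.006 -0.142]
1.4 [0.6411 0.0998] [ 0.006 -0.155]
1.52 [0.6457 0.0966] [ 0.016 -0.162]
```

Emit:
step_arm --targets "-1 0 0 -0.06 0 0 0;-1 0 0 -0.108 0 0 0;-1 0 0 -0.108 0 0 0;-1 0.002 -0.02 -0.108 0 0 0;-1 0.004 -0.035 -0.108 0 0 0;-1 0.002 -0.046 -0.108 0 0 0;-1 -0.006 -0.062 -0.108 0 0 0;-1 -0.009 -0.067 -0.108 0 0 0;-1 -0.012 -0.071 -0.108 0 0 0;-1 -0.012 -0.071 -0.108 0 0 0"

```text
clock: 9.18
eef_pos: [0.6315, 0.1426, 0.1429]
tool_rot: [0.77, 0.638, -0.001, 0.001]
ft_force: [0.2, -0.1, 0.5]
grip_width: 0.0001
grasp_force: 0.0
```

Emit:
step_arm --targets "-1 -0.003 -0.006 0 0 0 0;-1 -0.005 -0.012 0 0 0 0;-1 -0.007 -0.019 0 0 0 0;-1 -0.008 -0.026 0 0 0 0;-1 -0.008 -0.034 0 0 0 0;-1 -0.007 -0.041 0 0 0 0;-1 -0.005 -0.049 0 0 0 0;-1 -0.003 -0.056 0 0 0 0;-1 0.001 -0.064 0 0 0 0;-1 0.006 -0.071 0 0 0 0"

```text
clock: 10.02
eef_pos: [0.6345, 0.1072, 0.1419]
tool_rot: [0.77, 0.638, -0.002, 0.0]
ft_force: [-1.8, 0.2, 0.3]
grip_width: -0.0002
grasp_force: 0.7
```

Emit:
step_arm --targets "-1 0.006 -0.007 0 0 0 0;-1 0.012 -0.013 0 0 0 0;-1 0.017 -0.017 0 0 0 0;-1 0.022 -0.02 0 0 0 0;-1 0.022 -0.02 0 0 0 0"

```text
clock: 10.43
eef_pos: [0.646, 0.097, 0.1418]
tool_rot: [0.77, 0.638, -0.002, 0.001]
ft_force: [0.0, 0.1, 0.1]
grip_width: -0.0002
grasp_force: 0.2
```

Emit:
step_arm --targets "-1 -0.03 -0.02 0 0 0 0;-1 -0.06 -0.02 0.04 0 0 0;-1 -0.1 -0.02 0.1 0 0 0;-1 -0.18 -0.02 0.18 0 0 0;-1 -0.26 -0.02 0.24 0 0 0;-1 -0.3 -0.02 0.24 0 0 0;-1 -0.3 -0.02 0.24 0 0 0"

```text
clock: 11.02
eef_pos: [0.4914, 0.0873, 0.2665]
tool_rot: [0.77, 0.638, -0.0, 0.001]
ft_force: [0.4, -0.1, -0.1]
grip_width: 0.0002
grasp_force: 0.0
```

```bash
python3 -c "
from h import *
a=bot.camera('scene')[:,:,::-1][200:330,225:375]
b=bot.camera('top')[:,:,::-1][80:270,225:375]
cv2.imwrite('pics/c6.png',np.hstack([cv2.resize(a,(420,364),interpolation=cv2.INTER_CUBIC),cv2.resize(b,(287,364),interpolation=cv2.INTER_CUBIC)]))
"
```

```text
(no output)
```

View pics/c6.png

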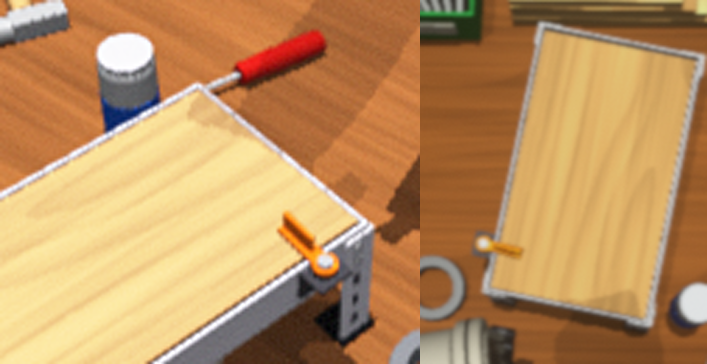

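The last picture shows the board flush inside the frame on all sides. The clip lies across its left edge, with the pivot at (484, 243) and the tip at (522, 252) in the right half, nearly parallel to the end beam. The arm is clear.

```bash
python3 -c "
from workcell import bot
print(bot.job_done())"
```

```text
the job is handed in; nothing more can be done
None
```

The board is home and flush with the beam tops, the clip is turned square across its edge, and the job was handed in at about 11 s of the 48 s allowed; no verdict came back.

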